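# Mark two sides of a keepsake box in the hand press

## Task

Mark the two upright sides of the dark wooden keepsake box that meet at its bevelled corner. Set the box flat on the bed of the hand press with its long side of the two facing the marking bar and centred on it, let go, and crank the jaw up until the bar is pushed flush into the fixed jaw; then crank back, turn the box a quarter turn so that the end next to the bevel meets the bar, centred likewise, crank the jaw up again and leave the box clamped there with the bar flush. Keep the box upright, and do not shift or tip the two jars or the tape roll.

Things in the scene. Friction and masses are not known exactly. Their poses are not given: they have to be found in the camera images.
- keepsake_box: Workpiece: dark wooden box, 110 (its x) by 76 (its y) by 48 mm high, 0.35 kg. On its top, in the middle, an upright grip rib 64 mm long (along its x), 16 mm thick, from 48 to 82 mm above the underside. The upright corner at its +x +y is cut off by a 18 mm bevel (18 mm off each side); the other three are square. Origin: centre of the underside. Any yaw.
- long_side (a point): Middle of the box's long side next to the bevel (its +y side; the first to be marked), 25 mm above the underside.
- end_side (a point): Middle of the box's end next to the bevel (its +x side; the second to be marked), 25 mm above the underside.
- rib_grip (a point): Point in the rib, 70 mm above the underside of the box on its centre line; with the TCP here the fingertips just clear the lid.
- press: Grey hand press, fixed. Origin: underside, on the centre line between the jaws; x points from the moving to the fixed jaw (pressing direction), z up. Flat bed 12 mm above the table, 124 mm wide, open at its sides. Fixed jaw: 100 mm wide, face at x = 60 mm, top 55 mm above the table. Gear housing: x = -185 to -110 mm, top 52 mm above the table.
- bar_face (a point): Middle of the face of the spring-loaded marking bar (20 mm wide, 22 mm high, dark steel) that stands 6 mm out of the fixed jaw's face; on the centre line of the press, 37 mm above the table.
- die_bar (a joint): How far the bar is pushed in, m: 0 is out, 0.006 is flush with the fixed jaw's face. The spring needs about 6 N at flush.
- jaw: Steel moving jaw, 96 mm wide, 24 mm thick, top 55 mm above the table. Origin: foot of its pressing face (centre). It slides along the press's x from x = -74 mm (crank 0) by 34 mm per radian of the crank.
- crank (a joint): Crank angle, rad: 0 is the jaw fully back (128 mm between jaw and bar); grows clockwise seen from above as the jaw advances; end stop 2.15. The bar is flush at about 1.71 with 76 mm of box between the jaws, 0.71 with 110 mm. It stays where it is left; turning takes about 6 N at the grip, 9 N when pressing.
- crank_grip (a point): Grip point in the crank's upright black grip (a round sleeve that turns freely, 19 mm thick, from 69 to 117 mm above the table): on its axis, 95 mm above the table. It moves on a circle of 65 mm radius about the crank's upright axis.
- crank_pivot (a point): Point on the crank's upright axis (press frame x = -135 mm, y = -34 mm), 90 mm above the table. Seen from there the grip lies at 234 degrees minus the crank angle, counted counter-clockwise from the press's x axis.
- sweets_jar: Bystander: jar of sweets, 92 mm wide, 171 mm high; origin at the centre of its foot.
- nut_jar: Bystander: jar of nuts, 91 mm wide, 181 mm high; origin at the centre of its foot.
- tape_roll: Bystander: roll of tape lying flat, 96 mm wide, 48 mm high; origin at the centre of its underside.

How it is judged:
By the outcome, as a careful person would: the job done as asked, in the order asked, and still so for the second after the job is handed in, with the robot touching nothing.
It also fails if it takes over 72 s, if anything falls off the work surface, if the arm or the gripper's body presses on something with over 40 N, if the wrist force passes 120 N, or if a joint passes its speed limit or range.

## Robot

A 6-joint arm with a two-finger parallel gripper is mounted at the origin on a cart in front of the work surface, level with it; the furniture and walls round the work are solid. World frame = base frame: x ahead of the robot, y to its left, z up, the work surface at z = 0. Lengths are in mm, angles in rad, forces in N, time in s.
With the tool pointing down it reaches from about 350 to 875 mm from the base axis. Payload 4.2 kg.
Tool frame: the origin (TCP) lies between the finger pads, 19 mm behind the fingertips; this is the grasp point; z points along the fingers, y is the line along which they close (so a half turn about z gives the same grasp; the last joint's range is limited). The gripper opens to 85 mm and grips with 20 to 120 N. Pads are 22 mm wide; open, the fingers measure 114 mm over their backs; the gripper's body (76 mm by 85 mm) begins 54 mm behind the grasp point. The pads swing forward as they close: fully open they stand 13 mm farther back than shut.
Start: joints at [-1.028, 0.385, 0.008, 0, -1.194, -0.259], TCP at [175.02, -599.973, 250.012] pointing down, gripper open.
Joint ranges: [-3.14, 3.14], [-1.21, 2.06], [-1.07, 1.41], [-3.16, 2.05], [-2.99, -0.16], [-3.1, 3.1]. Speed limits (rad/s): [2.79, 2.79, 3.14, 3.14, 3.14, 3.14].

## Interface

Orientations are given as a unit quaternion [x, y, z, w].
In Python, from bench import arm gives the robot as it stands. The module is installed in compiled form; this text tells all that it offers.
- The arm moves only by the tool move_arm, never from a script. Its arguments are lists of equal length, an entry for each row: "fingers": the finger opening in mm, from 0 to 85.4; "travel": the shift along the tool's x, y, z in mm, a list of three; "dr": the turn, a rotation vector about the tool's x, y, z in rad, a list of three. A call has 1 to 10 rows; each row is the pose to reach, as a shift and turn from the pose commanded when the call began, along the tool's axes at that moment; what a row does not reach only later rows make up. A row lasts 1/10 s, in which the tool goes at most 50 mm and 8.59 degrees, less where a joint would pass 70% of its speed; a pose out of reach is approached as far as the arm can. A call with a gripper value outside its range is refused whole. The fingers move at their own pace and stop on an object; the grip force is fixed at half the most. Time passes only in rows, so rows that repeat a pose let the fingers close. It gives the time, the measured TCP pose, the force, the opening and the grip force at its end, in the units of the state.
- arm.read_state(): the state, without advancing time (a new reading comes with each control period).
- arm.get_image(name): name is "side" or "top" or "wrist"; returns the picture (384x512x3 uint8, red, green, blue); there is no depth.
- arm.camera_model(name): a dict with "intrinsics" (3x3 intrinsics, pixels), "pose" (4x4, takes a point from camera to world coordinates). Camera axes: x right, y up, looking along -z (the intrinsics and any distortion apply to the point x, -y, -z); pixel columns grow to the right and rows downward; lengths in mm; the calibration is good to about 2 mm. A picture is of the moment at which its call begins: read the wrist's pose just before it. camera_model takes no time and is no camera call; for the wrist camera it gives the pose at the moment of the call.
- arm.job_done(): hands the job in; it is judged then, once.
The state is a dict: "clock": time; "joints": joint angles; "joint_vel": joint speeds; "joint_efforts": joint torques, N m; "position": TCP position; "ee_rot": TCP orientation; "contact_force": force on the tool from outside, world axes, zero at the start; "wrist_torque": the same for the moment, N m; "gripper_width": finger opening in mm; "grasp_force": force on a finger pad.
Only numpy, scipy, OpenCV 4.12 (cv2) and the standard library are available. Lean on these libraries where they do the work, as an engineer would, in place of code of your own. Each camera call takes 0.05 s, during which the arm holds its last target. There are 200 camera calls.

## Working session

There is one attempt and no reset: what is moved stays moved. The work goes in short steps, Python scripts to look and compute and a tool call to move; the robot and the scene stay as the last step left them, time stands still between calls to the robot, and variables do not carry over. Pictures are saved under pics/ and viewed, at most 11 in all, crops included, and the job is handed in when it is done.

Besides the shell and the picture viewer there is one more tool, called after "Request:" as name(argument=value, ...) on one line, values as JSON. move_arm: Moves the arm, as the interface text tells. Its arguments: {"type":"object","properties":{"fingers":{"type":"array","items":{"type":"number"}},"travel":{"type":"array","items":{"type":"array","items":{"type":"number"}}},"dr":{"type":"array","items":{"type":"array","items":{"type":"number"}}}},"required":["fingers","travel","dr"]}

```bash
mkdir -p pics
python3 - <<'E'
from bench import arm
import cv2,numpy as np
for n in("top","side"):
    cv2.imwrite(f"pics/{n}0.png",arm.get_image(n)[:,:,::-1])
    m=arm.camera_model(n);print(n,np.round(m["intrinsics"],1).tolist(),np.round(m["pose"],3).tolist(),m.keys())
s=arm.read_state();print(s)
E
```

```text
top [[488.9, 0.0, 251.7], [0.0, 488.9, 188.5], [0.0, 0.0, 1.0]] [[-0.028, 0.988, -0.151, 317.721], [-1.0, -0.026, 0.015, 27.021], [0.011, 0.151, 0.988, 1489.358], [0.0, 0.0, 0.0, 1.0]] dict_keys(['intrinsics', 'pose'])
side [[403.2, 0.0, 255.4], [0.0, 403.2, 195.2], [0.0, 0.0, 1.0]] [[-0.992, 0.084, -0.096, 416.378], [-0.127, -0.627, 0.768, 991.111], [0.004, 0.774, 0.633, 916.88], [0.0, 0.0, 0.0, 1.0]] dict_keys(['intrinsics', 'pose'])
{'clock': 0.1, 'joints': array([-1.02840019e+00,  3.85469341e-01,  6.71986087e-03, -3.84124680e-04,
       -1.19397614e+00, -2.58643769e-01]), 'joint_vel': array([-0.00123904, -0.00175157,  0.00446812,  0.00210484, -0.00024231,
       -0.00027712]), 'joint_efforts': array([-2.71907411e-03, -3.93318486e+01,  1.88928598e+01,  4.19807330e+00,
       -2.65385526e-03, -1.66875420e-06]), 'position': array([ 174.86729514, -599.52703045,  249.02801923]), 'ee_rot': array([-1.41330493e-01,  9.89961984e-01,  9.57907604e-04, -2.11722692e-04]), 'contact_force': array([-0.67573415, -0.15466353,  0.07856098]), 'wrist_torque': array([-0.01594613, -0.07692022,  0.01482402]), 'grasp_force': 0.0, 'gripper_width': 85.27194219879082}
```

View pics/top0.png

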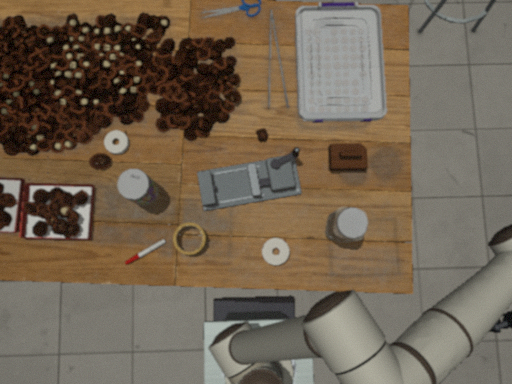

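View pics/side0.png

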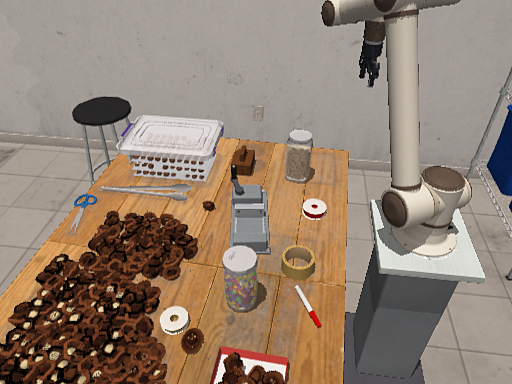

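```bash
cat > h.py <<'E'
from bench import arm
import numpy as np, cv2
from scipy.spatial.transform import Rotation as R
def ray(n,px,z,m=None):
    m=m or arm.camera_model(n); P=np.array(m["pose"]); K=np.array(m["intrinsics"])
    px=np.atleast_2d(px).astype(float)
    d=np.c_[px,np.ones(len(px))]@np.linalg.inv(K).T; d[:,1:]*=-1
    d=d@P[:3,:3].T; o=P[:3,3]
    return o+d*((z-o[2])/d[:,2])[:,None]
def proj(n,pts,m=None):
    m=m or arm.camera_model(n); P=np.array(m["pose"]); K=np.array(m["intrinsics"])
    c=(np.atleast_2d(pts)-P[:3,3])@P[:3,:3]; c[:,1:]*=-1
    q=c@K.T; return q[:,:2]/q[:,2:]
def tool():
    s=arm.read_state(); return s["position"],R.from_quat(s["ee_rot"]),s
def rel(p,yaw):
    """travel and dr to reach TCP p (tool down), tool y-axis direction at world angle yaw"""
    pos,r,s=tool(); z=np.array([0,0,-1.]); y=np.array([np.cos(yaw),np.sin(yaw),0])
    best=None
    for sg in(1,-1):
        t=R.from_matrix(np.c_[np.cross(sg*y,z),sg*y,z]); d=(r.inv()*t).as_rotvec()
        if best is None or np.linalg.norm(d)<np.linalg.norm(best): best=d
    return np.round(r.inv().apply(np.array(p)-pos),1),np.round(best,3)
E
python3 - <<'E'
from h import *
im=cv2.imread("pics/top0.png")
c=cv2.resize(im[130:280,110:390],None,fx=2.8,fy=2.8,interpolation=cv2.INTER_CUBIC)
cv2.imwrite("pics/crop.png",c)
p,r,s=tool();P=np.array(arm.camera_model("wrist")["pose"])
print("cam in tool",r.inv().apply(P[:3,3]-p).round(1)); print((r.inv().as_matrix()@P[:3,:3]).round(3),np.round(arm.camera_model("wrist")["intrinsics"],1).tolist())
for n,px,z in(("box",(348,157),48),("crankgrip",(296,153),117),("pressL",(198,173),12),("pressR",(300,190),52),("nutlid",(351,223),181),("sweet",(132,184),171),("tape",(190,238),48)): print(n,ray("top",px,z).round())
E
```

```text
cam in tool [  69.2    1.5 -124.2]
[[-0.     0.962  0.274]
 [ 1.     0.    -0.001]
 [-0.001  0.274 -0.962]] [[309.1, 0.0, 252.9], [0.0, 309.1, 194.5], [0.0, 0.0, 1.0]]
box [[ 626. -289.   48.]]
crankgrip [[ 627. -124.  117.]]
pressL [[596. 167.  12.]]
pressR [[ 529. -139.   52.]]
nutlid [[ 417. -257.  181.]]
sweet [[540. 332. 171.]]
tape [[396. 190.  48.]]
```

View pics/crop.png

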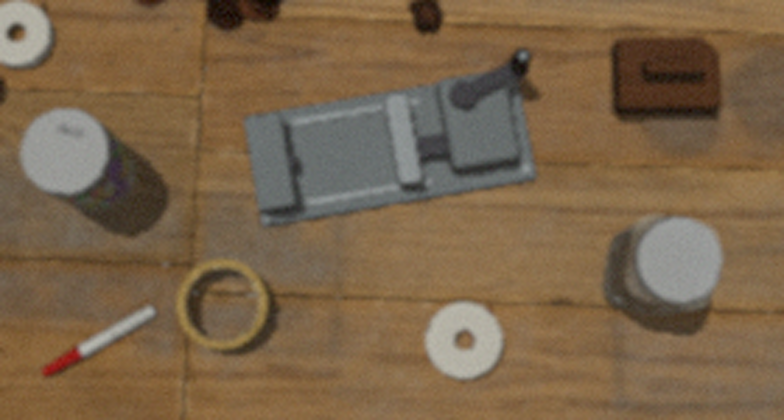

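Run:
```python
from h import *
print(rel((535,-120,330),np.radians(98.8)))
```

```text
(array([-479.9,  359.8,  -80.3]), array([ 0.002, -0.   ,  0.13 ]))
```

Request:
move_arm(fingers=[60,60,60,60,60,60,60,60,60,60], travel=[[-40,30,-20],[-80,60,-40],[-120,90,-60],[-160,120,-80],[-200,150,-80],[-240,180,-80],[-280,210,-80],[-320,240,-80],[-360,270,-80],[-400,300,-80]], dr=[[0,0,0.01],[0,0,0.03],[0,0,0.04],[0,0,0.06],[0,0,0.08],[0,0,0.09],[0,0,0.1],[0,0,0.11],[0,0,0.12],[0,0,0.13]])

```text
clock: 1.1
position: [466.9, -209.6, 329.9]
ee_rot: [-0.077, 0.997, 0.0, -0.0]
contact_force: [1.5, 0.2, -0.1]
gripper_width: 59.9
grasp_force: 0.0
```

Run:
```python
from h import *
print(rel((535,-120,330),np.radians(98.8)),tool()[2])
```

```text
(array([-81. ,  78.1,  -0.1]), array([ 0., -0., -0.])) {'clock': 1.1, 'joints': array([-1.04486564e-01,  1.40901814e-01, -1.25336304e-01, -1.78805066e-04,
       -1.30475128e+00, -1.31272612e+00]), 'joint_vel': array([ 0.90798362,  0.16815074,  0.19248778,  0.00354105, -0.02409548,
       -1.0007836 ]), 'joint_efforts': array([ -3.06663416, -29.21395004,  18.75374973,   4.18418303,
        -0.09154505,   0.65258352]), 'position': array([ 466.89662775, -209.59062804,  329.8968911 ]), 'ee_rot': array([-7.66929250e-02,  9.97054752e-01,  1.02245838e-04, -7.94039519e-05]), 'contact_force': array([ 1.52034294,  0.24411807, -0.05954193]), 'wrist_torque': array([-0.18820917, -0.11233039, -0.01965004]), 'grasp_force': 0.0, 'gripper_width': 59.852191814862564}
```

Request:
move_arm(fingers=[60,60,60,60,60], travel=[[-30,25,0],[-60,45,0],[-80,60,0],[-80,60,0],[-80,60,0]], dr=[[0,0,0],[0,0,0],[0,0,0],[0,0,0],[0,0,0]])

```text
clock: 1.6
position: [536.0, -139.6, 329.3]
ee_rot: [-0.077, 0.997, 0.0, -0.001]
contact_force: [-0.3, -0.5, 0.6]
gripper_width: 59.8
grasp_force: 0.0
```

Run:
```python
from h import *
import pickle
m=arm.camera_model("wrist"); im=arm.get_image("wrist")[:,:,::-1]
cv2.imwrite("pics/w1.png",im); pickle.dump(m,open("w1.pkl","wb")); print(tool()[0])
cv2.imwrite("pics/w1v.png",cv2.resize(im,(800,600),interpolation=cv2.INTER_CUBIC))
```

```text
[ 535.71209822 -140.16250124  329.58876585]
```

View pics/w1v.png

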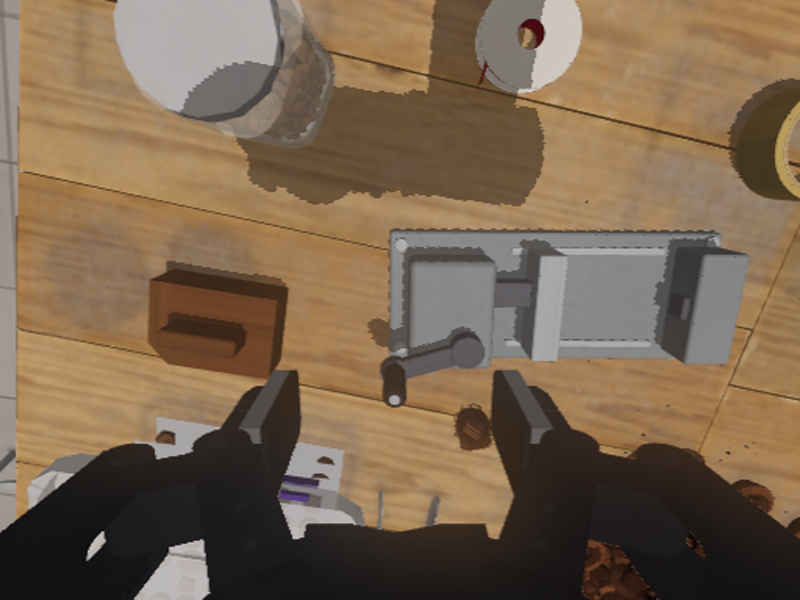

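Run:
```python
from h import *
im=cv2.imread("pics/w1.png")
f=lambda a:cv2.resize(a,None,fx=3,fy=3,interpolation=cv2.INTER_CUBIC)
a=f(im[140:250,240:490]); b=f(im[165:250,85:185])
c=np.zeros((585,750,3),np.uint8); c[:330]=a; c[330:585,:300]=cv2.convertScaleAbs(b,alpha=1.8)
cv2.imwrite("pics/w1c.png",c)
```

```text
(no output)
```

View pics/w1c.png

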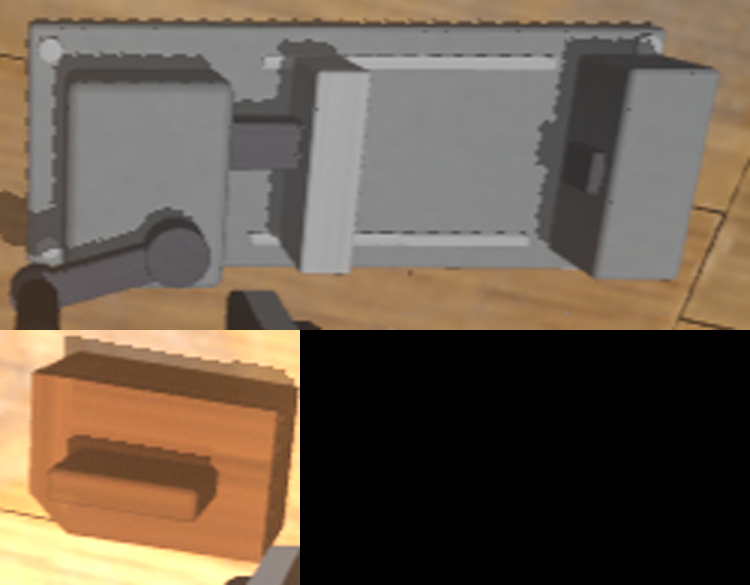

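Run:
```python
from h import *
import pickle
m=pickle.load(open("w1.pkl","rb"))
P=lambda l,z:ray("wrist",np.array(l)/3.+[240-1/3,140-1/3],z,m)
B=lambda l,z:ray("wrist",(np.array(l)-[0,330])/3.+[85-1/3,165-1/3],z,m)
f=P([(633,68),(596,277),(717,71),(674,278)],55); j=P([(368,72),(352,271),(320,70),(303,272)],55)
print(f.round(1)[:,:2].tolist(),j.round(1)[:,:2].tolist())
a=lambda p,q:np.degrees(np.arctan2(*(q-p)[1::-1]))
for p,q in((f[1],f[0]),(f[3],f[2]),(j[1],j[0])): print("yaw",a(p,q)-90,np.linalg.norm(q-p))
fm=f[:2].mean(0);jm=j[:2].mean(0);print("jaw-to-fixed",fm-jm,np.linalg.norm(fm-jm),a(jm,fm))
print("grip",P([(30,282)],117)) 
b=B([(33,374),(276,410),(262,558),(70,532),(30,492)],48)
print(b.round(1)[:,:2].tolist(),"long",a(b[1],b[0]),np.linalg.norm(b[1]-b[0]),"short",a(b[1],b[2]),np.linalg.norm(b[1]-b[2]),a(b[2],b[3]))
print("center", (b[0]+b[2])/2)
print(rel((626,-289,200),np.radians(0)))
```

```text
[[496.0, 117.0], [592.5, 131.9], [491.6, 153.6], [587.4, 167.8]] [[515.4, 3.7], [606.9, 19.5], [517.7, -17.2], [610.9, -2.8]]
yaw -261.23127457611633 97.67175829898451
yaw -261.5530302779725 96.86754861060533
yaw -260.19012841001893 92.91073024825846
jaw-to-fixed [-16.91691237 112.88168243   0.        ] 114.14226277497505 98.52315061453406
grip [[ 609.08188456 -130.11357276  117.        ]]
[[592.1, -342.7], [592.0, -233.7], [665.7, -233.9], [666.3, -324.2], [649.0, -343.1]] long -89.98527097530953 109.01277226796321 short -0.13877470823014196 73.64586808020036 -89.6274522716482
center [ 628.85975572 -288.3000014    48.        ]
(array([ -66.6, -160.9,  129.5]), array([ 1.000e-03, -1.000e-03, -1.417e+00]))
```

Request:
move_arm(fingers=[60,60,60,60,60,60,60,60,60,60], travel=[[-7,-16,13],[-14,-32,26],[-21,-48,39],[-28,-64,52],[-35,-80,65],[-42,-96,78],[-49,-112,91],[-56,-128,104],[-63,-144,117],[-70,-160,130]], dr=[[0,0,-0.142],[0,0,-0.284],[0,0,-0.426],[0,0,-0.568],[0,0,-0.71],[0,0,-0.852],[0,0,-0.994],[0,0,-1.136],[0,0,-1.277],[0,0,-1.417]])

```text
clock: 2.65
position: [629.1, -289.2, 199.8]
ee_rot: [0.709, -0.706, -0.0, 0.0]
contact_force: [1.0, -0.4, 0.6]
gripper_width: 60.5
grasp_force: 0.0
```

Request:
move_arm(fingers=[60,60], travel=[[0,0,0],[0,0,0]], dr=[[0,0,0],[0,0,0]])

```text
clock: 2.85
position: [628.9, -288.3, 199.9]
ee_rot: [-0.706, 0.708, 0.0, -0.0]
contact_force: [-0.6, -0.4, 0.6]
gripper_width: 59.9
grasp_force: 0.0
```

Run:
```python
from h import *
import pickle
m=arm.camera_model("wrist"); im=arm.get_image("wrist")[:,:,::-1]
pickle.dump(m,open("w2.pkl","wb")); cv2.imwrite("pics/w2.png",im)
cv2.imwrite("pics/w2v.png",cv2.resize(im[60:330,80:440],None,fx=2.2,fy=2.2,interpolation=cv2.INTER_CUBIC))
p,r,s=tool(); print(p,s["joints"].round(2),rel((629,-288,70),0))
# grip px from w1
mm=pickle.load(open("w1.pkl","rb")); print("gripTop",ray("wrist",(252.8,256),117,mm))
```

```text
[ 629.27131431 -287.87419623  200.72642973] [-0.2   0.53  0.12  0.   -1.16  0.19] (array([1.000e-01, 3.000e-01, 1.307e+02]), array([-0.   , -0.   , -0.003]))
gripTop [[ 637.03304985 -122.03946305  117.        ]]
```

View pics/w2v.png

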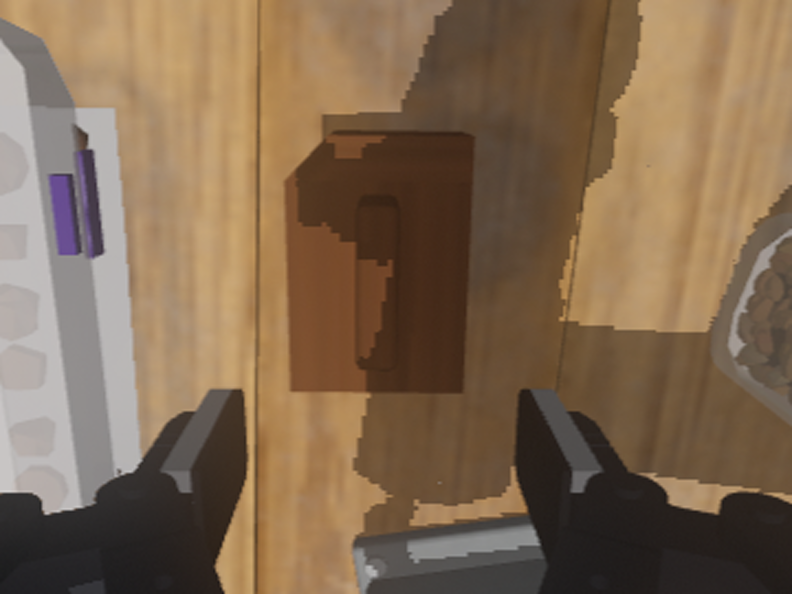

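Run:
```python
from h import *
import pickle
m=pickle.load(open("w2.pkl","rb"))
B=lambda l,z:ray("wrist",np.array(l)/2.2+[80-.27,60-.27],z,m)[:,:2].round(1)
b=B([(473,135),(463,393),(290,392),(286,182),(330,133)],48);print(b.tolist(),(b[0]+b[2])/2)
print(B([(357,197),(399,197),(399,370),(357,370)],82).tolist(), B([(378,283)],82))
```

```text
[[591.8, -343.6], [592.5, -233.0], [668.6, -233.9], [666.5, -325.5], [648.3, -344.6]] [ 630.2  -288.75]
[[636.8, -323.9], [621.9, -323.8], [621.7, -257.8], [637.7, -257.9]] [[ 629.5 -292.2]]
```

Request:
move_arm(fingers=[60,60,60,60,0,0,0,0,0,0], travel=[[1,-1,45],[1,-1,90],[1,-1,120],[1,-1,130],[1,-1,130],[1,-1,130],[1,-1,130],[1,-1,130],[1,-1,130],[1,-1,130]], dr=[[0,0,0],[0,0,0],[0,0,0],[0,0,0],[0,0,0],[0,0,0],[0,0,0],[0,0,0],[0,0,0],[0,0,0]])

```text
clock: 3.9
position: [631.4, -288.7, 72.6]
ee_rot: [0.707, -0.707, 0.001, -0.001]
contact_force: [-2.5, 1.1, 7.3]
gripper_width: 15.0
grasp_force: 62.5
```

Request:
move_arm(fingers=[0,0,0,0,0,0,0,0,0,0], travel=[[0,0,-25],[0,0,-70],[0,0,-115],[-40,9,-130],[-85,19,-130],[-130,28,-130],[-175,38,-130],[-220,48,-130],[-265,58,-130],[-305,67,-130]], dr=[[0,0,0],[0,0,0],[0,0,0],[0,0,-0.1],[0,0,-0.24],[0,0,-0.38],[0,0,-0.52],[0,0,-0.66],[0,0,-0.8],[0,0,-0.94]])

```text
clock: 4.9
position: [562.9, 18.7, 200.0]
ee_rot: [0.952, -0.307, -0.0, -0.001]
contact_force: [1.1, 0.5, -3.4]
gripper_width: 15.2
grasp_force: 61.2
```

Run:
```python
from h import *
p,r,s=tool(); print(p,s["gripper_width"],s["grasp_force"]); print(rel((553.5,63,130),np.radians(278.6)))
```

```text
[562.85895986  18.67823376 199.96551727] 15.236184121023017 61.197699308395386
(array([-33.5, -30.4,  70. ]), array([-0.001, -0.   , -0.775]))
```

Request:
move_arm(fingers=[0,0,0,0,0,0,0,0], travel=[[-8,-8,10],[-16,-14,20],[-24,-22,30],[-30,-27,40],[-34,-31,55],[-34,-31,60],[-34,-31,60],[-34,-31,60]], dr=[[0,0,-0.14],[0,0,-0.28],[0,0,-0.42],[0,0,-0.56],[0,0,-0.69],[0,0,-0.78],[0,0,-0.78],[0,0,-0.78]])

```text
clock: 5.7
position: [554.8, 61.7, 140.2]
ee_rot: [0.997, 0.074, 0.0, -0.0]
contact_force: [0.2, 0.1, -3.2]
gripper_width: 15.0
grasp_force: 61.1
```

Run:
```python
from h import *
import pickle
m=arm.camera_model("wrist"); im=arm.get_image("wrist")[:,:,::-1]
pickle.dump(m,open("w3.pkl","wb")); cv2.imwrite("pics/w3.png",im)
cv2.imwrite("pics/w3v.png",cv2.resize(im,(800,600),interpolation=cv2.INTER_CUBIC))
p,r,s=tool(); print(p,s["gripper_width"],s["joints"].round(2)); print(rel((553.5,63,84),np.radians(278.6)))
# expected top edge pixels for fixed jaw per w1 estimate
print(proj("wrist",[(544.3,124.5,55),(496,117,55),(592.5,131.9,55),(561.2,11.6,55)],m)*1.5625)
```

```text
[554.99630501  61.68739839 140.47009327] 14.94770533267104 [ 0.4   0.38 -0.31 -0.   -0.89  1.32]
(array([-1.4, -1.5, 56.5]), array([-0.   , -0.001, -0.003]))
[[259.7854103  326.95930527]
 [268.19888841 422.66855761]
 [250.50981584 219.23366691]
 [509.57889017 326.66037457]]
```

View pics/w3v.png

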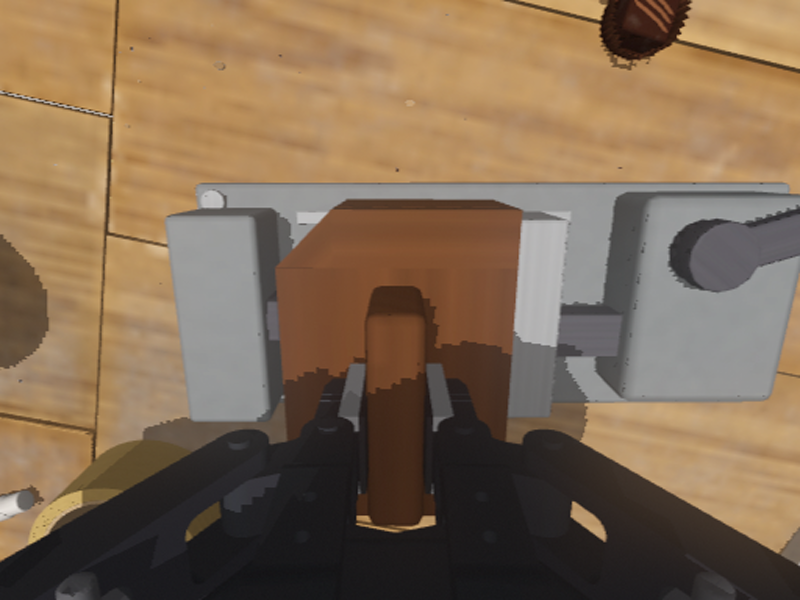

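Run:
```python
from h import *
import pickle
m=pickle.load(open("w3.pkl","rb"))
Q=lambda l,z:ray("wrist",np.array(l)/1.5625,z,m)[:,:2]
t=np.radians(98.6);u=np.array([np.cos(t),np.sin(t)]);v=np.array([-u[1],u[0]]);o=np.array([553.3,65.2])
pf=lambda p:np.c_[(p-o)@u,(p-o)@v].round(1).tolist()
print("fixed back",pf(Q([(167,215),(190,420)],55)))
print("jaw back",pf(Q([(570,220),(552,416)],55)))
print("bar row",pf(Q([(270,294),(270,341)],48)))
print("box top",pf(Q([(522,207),(507,436),(278,268),(285,436),(347,202)],118)))
print("tcp",pf(np.array([[554.9,61.7]])))
print("housing top",pf(Q([(650,195),(768,400)],52)))
```

```text
fixed back [[95.8, -50.6], [97.5, 47.4]]
jaw back [[-77.2, -48.0], [-77.4, 45.7]]
bar row [[56.0, -13.7], [57.8, 9.4]]
box top [[-40.0, -58.5], [-40.1, 18.4], [34.1, -40.2], [35.7, 18.2], [12.2, -60.1]]
tcp [[-3.7, -1.1]]
housing top [[-111.6, -58.2], [-182.3, 39.0]]
```

Request:
move_arm(fingers=[0,0,0,0,0,0,45,45,45,45], travel=[[-1,0,15],[-1,0,35],[-1,0,48],[-1,0,54],[-1,0,57.5],[-1,0,57.5],[-1,0,57.5],[-1,0,57.5],[-1,0,57.5],[-1,0,57.5]], dr=[[0,0,0],[0,0,0],[0,0,0],[0,0,0],[0,0,0],[0,0,0],[0,0,0],[0,0,0],[0,0,0],[0,0,0]])

```text
clock: 6.75
position: [554.1, 61.7, 82.7]
ee_rot: [0.997, 0.075, 0.0, -0.0]
contact_force: [0.2, -0.2, 0.5]
gripper_width: 45.4
grasp_force: 0.0
```

Request:
move_arm(fingers=[45,45,45,45,45,45], travel=[[0,0,-30],[0,0,-80],[0,0,-120],[0,0,-150],[0,0,-150],[0,0,-150]], dr=[[0,0,0],[0,0,0],[0,0,0],[0,0,0],[0,0,0],[0,0,0]])

```text
clock: 7.35
position: [553.7, 61.7, 233.0]
ee_rot: [0.997, 0.074, 0.001, -0.0]
contact_force: [-0.8, 0.4, 0.0]
gripper_width: 45.2
grasp_force: 0.0
```

Run:
```python
from h import *
import pickle
m=arm.camera_model("wrist"); im=arm.get_image("wrist")[:,:,::-1]
pickle.dump(m,open("w4.pkl","wb")); cv2.imwrite("pics/w4.png",im)
cv2.imwrite("pics/w4v.png",cv2.resize(im[100:300,60:420],None,fx=2.2,fy=2.2,interpolation=cv2.INTER_CUBIC))
p,r,s=tool(); print(p,s["gripper_width"],s["joints"].round(2))
```

```text
[553.12075279  61.47252473 231.75646657] 45.118385975635995 [ 0.4   0.28 -0.19 -0.   -1.1   1.32]
```

View pics/w4v.png

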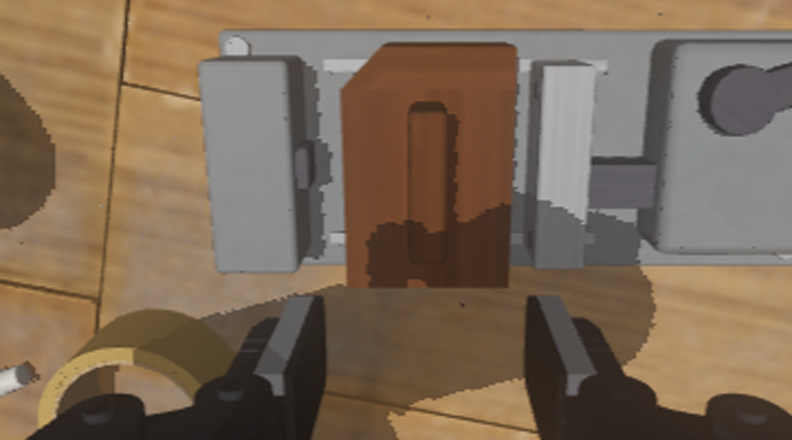

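Run:
```python
from h import *
import pickle
m=pickle.load(open("w4.pkl","rb"))
Q=lambda l,z:ray("wrist",np.array(l)/2.2+[60-.27,100-.27],z,m)[:,:2]
t=np.radians(98.6);u=np.array([np.cos(t),np.sin(t)]);v=np.array([-u[1],u[0]]);o=np.array([553.3,65.2])
pf=lambda p:np.c_[(p-o)@u,(p-o)@v].round(1).tolist()
print("fixed back",pf(Q([(203,60),(218,271)],55)),"front",pf(Q([(289,57),(297,271)],55)))
print("jaw back",pf(Q([(593,62),(584,268)],55)),"front",pf(Q([(542,64),(534,267)],55)))
print("box top",pf(Q([(517,45),(508,287),(347,287),(342,90),(385,43)],60)))
print("bar",pf(Q([(305,143),(305,188)],48)))
print("bed",pf(Q([(222,30),(590,266)],12)), "housing",pf(Q([(680,41),(665,250)],52)))
G=np.array(ray("wrist",(252.8,256),117,pickle.load(open("w1.pkl","rb"))))[:,:2]; print("grip",pf(G))
```

```text
fixed back [[95.0, -50.8], [96.7, 47.2]] front [[57.5, -52.0], [59.2, 47.2]]
jaw back [[-74.8, -49.7], [-76.8, 45.8]] front [[-52.6, -48.9], [-53.1, 45.3]]
box top [[-40.8, -57.2], [-40.5, 53.4], [35.1, 53.4], [34.3, -38.3], [15.3, -58.1]]
bar [[53.6, -12.9], [54.7, 8.4]]
bed [[98.2, -62.6], [-90.6, 61.0]] housing [[-112.8, -58.5], [-115.4, 37.9]]
grip [[-197.7, -54.8]]
```

Request:
move_arm(fingers=[70,80,80,80,80,80,80,80,80,80], travel=[[7,25,0],[19,67,0],[31,109,15],[44,151,40],[52,182,60],[55.5,193,80],[55.5,193,105],[55.5,193,130],[55.5,193,137.5],[55.5,193,137.5]], dr=[[0,0,0],[0,0,0],[0,0,0],[0,0,0],[0,0,0],[0,0,0],[0,0,0],[0,0,0],[0,0,0],[0,0,0]])

```text
clock: 8.4
position: [635.9, -121.1, 92.4]
ee_rot: [0.997, 0.075, -0.003, -0.0]
contact_force: [-0.5, 0.7, 0.6]
gripper_width: 79.6
grasp_force: 0.0
```

Request:
move_arm(fingers=[0,0,0,0,0,0,0], travel=[[0,0,0],[0,0,0],[0,0,0],[0,0,0],[0,0,0],[0,0,0],[0,0,0]], dr=[[0,0,0],[0,0,0],[0,0,0],[0,0,0],[0,0,0],[0,0,0],[0,0,0]])

```text
clock: 9.1
position: [639.0, -123.9, 96.9]
ee_rot: [0.997, 0.075, 0.002, 0.002]
contact_force: [2.4, -10.6, -0.1]
gripper_width: 17.2
grasp_force: 58.4
```

```bash
cat >> h.py <<'E'
t=np.radians(98.6);u=np.array([np.cos(t),np.sin(t)]);v=np.array([-u[1],u[0]]);o=np.array([553.3,65.2])
def press(p): d=np.asarray(p)[:2]-o; return np.array([d@u,d@v])
def crank(c0,cs,y0=-1.):
    """travel (tool at psi=278.6) along the circle from crank angle c0"""
    q=lambda c:65*np.array([np.cos(np.radians(234)-c),np.sin(np.radians(234)-c)])
    return [[round(float(-(q(c)-q(c0))[1]),1),round(float(-(q(c)-q(c0))[0]),1),0] for c in cs]
E
python3 - <<'E'
from h import *
p,r,s=tool(); a=press(p);print(p,a,s["contact_force"],s["gripper_width"],s["grasp_force"])
d=a-[-135,-35]; print("c",np.radians(234)-np.arctan2(d[1],d[0])%(2*np.pi),np.hypot(*d))
c0=.62;print(crank(c0,c0+np.arange(1,12)*.1))
E
```

```text
[ 638.98088379 -123.91184108   96.9298474 ] [-199.79785998  -56.43861648] [  2.44698557 -10.62915673  -0.11727155] 17.195277040298848 58.401792661315994
c 0.6229605032475729 68.25230350888228
[[-6.3, 1.7, 0], [-12.7, 2.9, 0], [-19.1, 3.3, 0], [-25.6, 3.2, 0], [-32.1, 2.3, 0], [-38.4, 0.9, 0], [-44.6, -1.2, 0], [-50.5, -3.9, 0], [-56.1, -7.2, 0], [-61.3, -11.0, 0], [-66.2, -15.3, 0]]
```

Request:
move_arm(fingers=[0,0,0,0,0,0,0,0,0,0], travel=[[0,3,0],[-6.3,4.7,0],[-12.7,5.9,0],[-19.1,6.3,0],[-25.6,6.2,0],[-32.1,5.3,0],[-38.4,3.9,0],[-44.6,1.8,0],[-50.5,-0.9,0],[-56.1,-4.2,0]], dr=[[0,0,0],[0,0,0],[0,0,0],[0,0,0],[0,0,0],[0,0,0],[0,0,0],[0,0,0],[0,0,0],[0,0,0]])

```text
clock: 10.1
position: [585.2, -125.5, 96.9]
ee_rot: [0.997, 0.075, 0.005, 0.001]
contact_force: [7.7, -4.1, -0.2]
gripper_width: 17.5
grasp_force: 58.7
```

Run:
```python
from h import *
p,r,s=tool(); a=press(p);f=s["contact_force"][:2];print(p,a,"F press",f@u,f@v,s["contact_force"][2],s["gripper_width"],r.as_rotvec())
for cx in((-138,-35),(-137.5,-36)):
    d=a-cx; print("c",np.radians(234)-np.arctan2(d[1],d[0])%(2*np.pi),np.hypot(*d))
print(crank(1.52,1.52+np.arange(1,7)*.05))
cv2.imwrite("pics/top2.png",arm.get_image("top")[:,:,::-1])
```

```text
[ 585.16417008 -125.54920699   96.91071254] [-193.36931521   -2.98215332] F press -5.182773009368702 -7.0092335582906795 -0.208559384658562 17.497996303723973 [3.1308477  0.23618436 0.01610936]
c 1.4667584178385806 63.960171773228716
c 1.4762411804353763 64.89652210894616
[[-2.7, -1.8, 0], [-5.3, -3.8, 0], [-7.7, -5.9, 0], [-10.1, -8.1, 0], [-12.4, -10.5, 0], [-14.5, -12.9, 0]]
```

Request:
move_arm(fingers=[0,0,0,0,0,0], travel=[[-2.7,-1.8,0],[-5.3,-3.8,0],[-7.7,-5.9,0],[-10.1,-8.1,0],[-10.1,-8.1,0],[-10.1,-8.1,0]], dr=[[0,0,0],[0,0,0],[0,0,0],[0,0,0],[0,0,0],[0,0,0]])

```text
clock: 10.75
position: [573.9, -119.3, 96.9]
ee_rot: [0.997, 0.075, 0.005, 0.001]
contact_force: [6.4, -3.8, -1.2]
gripper_width: 17.3
grasp_force: 58.8
```

```bash
cat >> h.py <<'E'
def status():
    p,r,s=tool(); a=press(p);f=s["contact_force"][:2]; d=a-[-137.5,-36]; e=d/np.hypot(*d); F=np.array([f@u,f@v])
    print("press",a.round(1),"c",round(np.radians(234)-np.arctan2(d[1],d[0])%(2*np.pi),3),"r",np.hypot(*d).round(1),"Frad",(F@e).round(1),"Ftan(adv-resist>0)",-(F@[e[1],-e[0]]).round(1),"w",s["gripper_width"].round(1),s["clock"])
E
python3 -c "
from h import *
status(); print(crank(1.72,1.72+np.arange(1,5)*.03))"
```

```text
Traceback (most recent call last):
  File "h.py", line 32, in status
    print("press",a.round(1),"c",round(np.radians(234)-np.arctan2(d[1],d[0])%(2*np.pi),3),"r",np.hypot(*d).round(1),"Frad",(F@e).round(1),"Ftan(adv-resist>0)",-(F@[e[1],-e[0]]).round(1),"w",s["gripper_width"].round(1),s["clock"])
                                                                                                                                                                                              ^^^^^^^^^^^^^^^^^^^^^^^^
AttributeError: 'float' object has no attribute 'round'
```

```bash
sed -i 's/s\["gripper_width"\].round(1)/round(s["gripper_width"],1)/' h.py
python3 -c "
from h import *
status(); print(crank(1.72,1.72+np.arange(1,5)*.03))"
```

```text
press [-185.5    7.3] c 1.676 r 64.7 Frad -0.3 Ftan(adv-resist>0) 7.5 w 17.3 10.75
[[-1.4, -1.4, 0], [-2.7, -2.8, 0], [-4.0, -4.3, 0], [-5.2, -5.8, 0]]
```

Request:
move_arm(fingers=[0,0,0,0], travel=[[-1.4,-1.4,0],[-2.7,-2.8,0],[-2.7,-2.8,0],[-2.7,-2.8,0]], dr=[[0,0,0],[0,0,0],[0,0,0],[0,0,0]])

```text
clock: 11.15
position: [572.7, -118.4, 97.0]
ee_rot: [0.997, 0.076, 0.007, 0.002]
contact_force: [11.6, -11.5, -4.3]
gripper_width: 17.6
grasp_force: 59.0
```

```bash
python3 -c "
from h import *
status()"
```

```text
press [-184.5    8.3] c 1.698 r 64.6 Frad 2.8 Ftan(adv-resist>0) 16.1 w 17.6 11.15
```

Request:
move_arm(fingers=[0,0,0,0], travel=[[-1.3,-1.5,0],[-2.5,-3.0,0],[-2.5,-3.0,0],[-2.5,-3.0,0]], dr=[[0,0,0],[0,0,0],[0,0,0],[0,0,0]])

```text
clock: 11.55
position: [572.4, -118.0, 97.1]
ee_rot: [0.997, 0.076, 0.009, 0.004]
contact_force: [17.8, -22.2, -10.4]
gripper_width: 17.5
grasp_force: 59.2
```

Run:
```python
from h import *
import pickle
status()
m=arm.camera_model("wrist"); im=arm.get_image("wrist")[:,:,::-1]
cv2.imwrite("pics/w5.png",im); pickle.dump(m,open("w5.pkl","wb"))
print(crank(1.72,1.72-np.arange(1,18)*.1))
```

```text
press [-184.     8.5] c 1.705 r 64.4 Frad 7.9 Ftan(adv-resist>0) 27.4 w 17.5 11.55
[[4.9, 4.3, 0], [10.1, 8.1, 0], [15.7, 11.4, 0], [21.6, 14.1, 0], [27.8, 16.2, 0], [34.1, 17.7, 0], [40.6, 18.5, 0], [47.1, 18.7, 0], [53.5, 18.2, 0], [59.9, 17.1, 0], [66.2, 15.3, 0], [72.2, 13.0, 0], [78.0, 10.0, 0], [83.5, 6.5, 0], [88.6, 2.4, 0], [93.2, -2.1, 0], [97.4, -7.1, 0]]
```

Request:
move_arm(fingers=[0,0,0,0,0,0,0,0,0,0], travel=[[3.8,4.4,0],[13.9,12.5,0],[25.4,18.5,0],[37.9,22.1,0],[50.9,23.1,0],[63.7,21.5,0],[76,17.4,0],[87.3,10.9,0],[97,2.3,0],[101.2,-2.7,0]], dr=[[0,0,0],[0,0,0],[0,0,0],[0,0,0],[0,0,0],[0,0,0],[0,0,0],[0,0,0],[0,0,0],[0,0,0]])

```text
clock: 12.6
position: [666.4, -98.7, 97.0]
ee_rot: [0.997, 0.075, 0.003, 0.002]
contact_force: [5.5, -9.8, 1.3]
gripper_width: 17.5
grasp_force: 61.0
```

Run:
```python
from h import *
status()
```

```text
press [-178.9  -87.4] c 0.051 r 66.0 Frad 9.7 Ftan(adv-resist>0) -5.7 w 17.5 12.6
```

Request:
move_arm(fingers=[45,45,45,45,45,45,45,45,45,45], travel=[[0,0,0],[0,0,0],[0,0,-30],[0,0,-70],[-15,-35,-110],[-35,-78,-138],[-55,-122,-138],[-74,-166,-138],[-86,-196,-138],[-86,-196,-138]], dr=[[0,0,0],[0,0,0],[0,0,0],[0,0,0],[0,0,0],[0,0,0],[0,0,0],[0,0,0],[0,0,0],[0,0,0]])

```text
clock: 13.6
position: [546.8, 88.1, 233.6]
ee_rot: [0.997, 0.077, -0.0, -0.001]
contact_force: [1.4, 0.5, 1.0]
gripper_width: 45.3
grasp_force: 0.0
```

Request:
move_arm(fingers=[45,45], travel=[[0,0,0],[0,0,0]], dr=[[0,0,0],[0,0,0]])

```text
clock: 13.8
position: [549.5, 84.6, 232.9]
ee_rot: [0.997, 0.074, -0.0, 0.0]
contact_force: [1.2, -0.2, -0.3]
gripper_width: 44.6
grasp_force: 0.0
```

Run:
```python
from h import *
import pickle
m=arm.camera_model("wrist"); im=arm.get_image("wrist")[:,:,::-1]
pickle.dump(m,open("w6.pkl","wb")); cv2.imwrite("pics/w6.png",im)
a=cv2.resize(im[100:260,60:420],None,fx=2.2,fy=2.2,interpolation=cv2.INTER_CUBIC)
b=cv2.imread("pics/w5.png"); b=cv2.resize(b[120:320],None,fx=1,fy=1)
c=np.zeros((560,792,3),np.uint8); c[:352]=a[:352]; c[355:555,:512]=b
cv2.imwrite("pics/w6v.png",c)
p,r,s=tool();status();print(p)
```

```text
press [19.4  0.7] c 3.854 r 161.1 Frad 0.1 Ftan(adv-resist>0) -1.2 w 44.7 13.85
[549.70085584  84.2666021  232.78244692]
```

View pics/w6v.png

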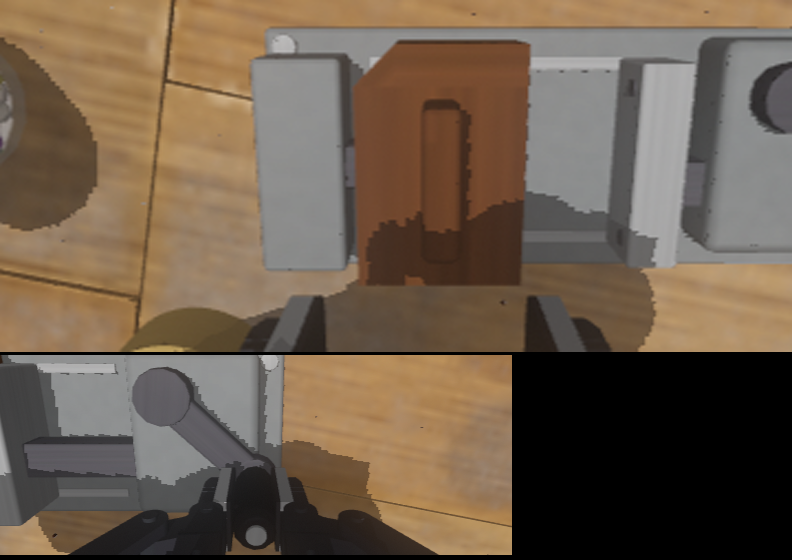

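Run:
```python
from h import *
import pickle
m=pickle.load(open("w6.pkl","rb"))
Q=lambda l,z:ray("wrist",np.array(l)/2.2+[60-.27,100-.27],z,m)[:,:2]
pf=lambda p:np.array([press(x) for x in p]).round(1).tolist()
print("fixed back",pf(Q([(253,58),(265,270)],55)),"front",pf(Q([(342,55),(348,270)],55)))
print("jaw back",pf(Q([(694,62),(677,266)],55)),"front",pf(Q([(640,60),(628,265)],55)))
print("box top",pf(Q([(530,43),(521,285),(362,286),(356,88)],60)))
print(rel((0,0,0),t+np.pi)[1])
```

```text
fixed back [[96.2, -50.6], [97.5, 47.7]] front [[57.5, -51.9], [58.1, 47.7]]
jaw back [[-95.6, -48.7], [-97.6, 45.9]] front [[-72.0, -49.5], [-74.4, 45.4]]
box top [[-23.2, -57.0], [-23.4, 53.4], [51.2, 53.8], [51.3, -38.2]]
[ 0.     0.001 -0.002]
```

Request:
move_arm(fingers=[45,45,45,45,45,0,0,0,0,0], travel=[[0.6,6.5,45],[0.6,6.5,90],[0.6,6.5,130],[0.6,6.5,150],[0.6,6.5,150],[0.6,6.5,150],[0.6,6.5,150],[0.6,6.5,150],[0.6,6.5,150],[0.6,6.5,150]], dr=[[0,0,0],[0,0,0],[0,0,0],[0,0,0],[0,0,0],[0,0,0],[0,0,0],[0,0,0],[0,0,0],[0,0,0]])

```text
clock: 14.85
position: [552.1, 78.4, 84.5]
ee_rot: [0.997, 0.075, 0.001, -0.0]
contact_force: [1.6, -4.6, 5.0]
gripper_width: 14.5
grasp_force: 61.0
```

Run:
```python
from h import *
p,r,s=tool();status();print(p,s["contact_force"],s["joints"].round(2),r.apply([0,1,0]))
```

```text
press [13.2 -0.8] c 3.855 r 154.8 Frad -4.9 Ftan(adv-resist>0) 0.2 w 14.5 14.85
[552.11879261  78.39696039  84.53451264] [ 1.60307943 -4.62376313  5.04154241] [ 0.43  0.45 -0.37  0.   -0.75  1.29] [ 1.48993021e-01 -9.88838225e-01  2.10617152e-04]
```

Request:
move_arm(fingers=[0,0,0,0,0,0,0,0,0,0], travel=[[0,0,-30],[0,0,-60],[0,4,-65],[0,10,-65],[1,16,-65],[1,22,-65],[1,24.5,-65],[1,24.5,-65],[1,24.5,-65],[1,24.5,-65]], dr=[[0,0,0],[0,0,0],[0,0,-0.14],[0,0,-0.28],[0,0,-0.42],[0,0,-0.56],[0,0,-0.7],[0,0,-0.84],[0,0,-0.98],[0,0,-1.12]])

```text
clock: 15.85
position: [554.3, 54.8, 146.9]
ee_rot: [0.804, 0.595, -0.001, -0.001]
contact_force: [0.1, -0.2, -3.6]
gripper_width: 14.8
grasp_force: 59.8
```

Request:
move_arm(fingers=[0,0,0,0,0,0], travel=[[0,0,0],[0,0,0],[0,0,0],[0,0,0],[0,0,0],[0,0,0]], dr=[[0,0,-0.14],[0,0,-0.28],[0,0,-0.4],[0,0,-0.451],[0,0,-0.451],[0,0,-0.451]])

```text
clock: 16.45
position: [554.9, 54.7, 147.3]
ee_rot: [0.653, 0.758, -0.001, -0.001]
contact_force: [-0.4, -0.3, -3.3]
gripper_width: 15.3
grasp_force: 59.8
```

Run:
```python
from h import *
p,r,s=tool();status();print(p,s["contact_force"],s["joints"].round(2)); yv=r.apply([0,1,0]);print(np.degrees(np.arctan2(yv[1],yv[0])))
q=o+u*-11.3+v*-1; print(rel((q[0],q[1],82.5),t-np.pi/2))
```

```text
press [-10.6   0. ] c 3.808 r 131.9 Frad -0.1 Ftan(adv-resist>0) 0.5 w 15.3 16.45
[554.86777724  54.74221779 147.33938899] [-0.40518506 -0.2987388  -3.2994859 ] [ 0.39  0.37 -0.3  -0.   -0.9   2.9 ]
8.489169552200517
(array([-0.8,  1.1, 64.8]), array([-0.002, -0.   , -0.002]))
```

Request:
move_arm(fingers=[0,0,0,0,0,0,45,45,45,45], travel=[[-0.5,1,20],[-0.5,1,42],[-0.5,1,55],[-0.5,1,61],[-0.5,1,64.5],[-0.5,1,64.5],[-0.5,1,64.5],[-0.5,1,64.5],[-0.5,1,64.5],[-0.5,1,64.5]], dr=[[0,0,0],[0,0,0],[0,0,0],[0,0,0],[0,0,0],[0,0,0],[0,0,0],[0,0,0],[0,0,0],[0,0,0]])

```text
clock: 17.45
position: [557.1, 54.3, 83.9]
ee_rot: [0.652, 0.758, 0.0, 0.0]
contact_force: [-1.0, 0.2, 0.7]
gripper_width: 45.0
grasp_force: 0.0
```

Request:
move_arm(fingers=[45,45,45,45,45,45], travel=[[0,0,-30],[0,0,-80],[0,0,-120],[0,0,-150],[0,0,-150],[0,0,-150]], dr=[[0,0,0],[0,0,0],[0,0,0],[0,0,0],[0,0,0],[0,0,0]])

```text
clock: 18.05
position: [556.7, 54.3, 234.1]
ee_rot: [0.652, 0.758, 0.001, 0.0]
contact_force: [-0.8, -0.4, -1.5]
gripper_width: 44.7
grasp_force: 0.0
```

Run:
```python
from h import *
import pickle
m=arm.camera_model("wrist"); im=arm.get_image("wrist")[:,:,::-1]
pickle.dump(m,open("w7.pkl","wb")); cv2.imwrite("pics/w7.png",im)
status()
# where press lands in the picture, to choose the crop
pts=[np.r_[o+u*a+v*b,55] for a in(-98,60) for b in(-60,60)]; print(proj("wrist",pts,m).round())
cv2.imwrite("pics/w7v.png",cv2.resize(im[40:310,130:390],None,fx=2.2,fy=2.2,interpolation=cv2.INTER_CUBIC))
```

```text
press [-11.4  -1.1] c 3.814 r 130.8 Frad -0.6 Ftan(adv-resist>0) 0.1 w 44.4 18.1
[[307. 258.]
 [196. 258.]
 [314. 107.]
 [187. 107.]]
```

View pics/w7v.png

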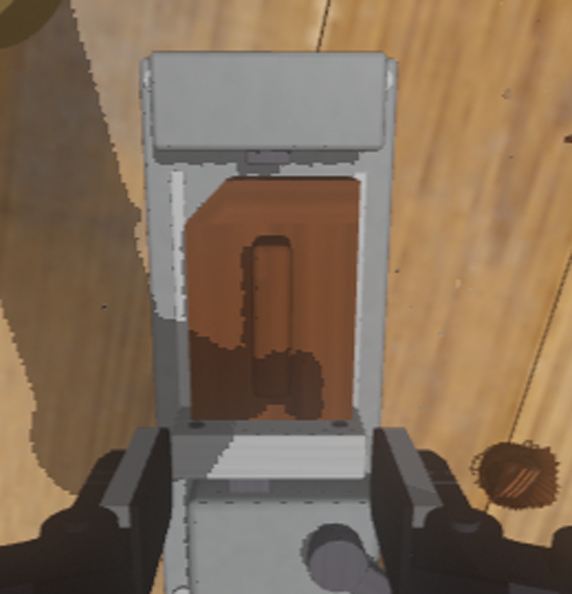

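Run:
```python
from h import *
import pickle
m=pickle.load(open("w7.pkl","rb"))
Q=lambda l,z:ray("wrist",np.array(l)/2.2+[130-.27,40-.27],z,m)[:,:2]
pf=lambda n,p:(lambda a:print(n,a.round(1).tolist(),"mid",a.mean(0).round(2)))(np.array([press(x) for x in p]))
pf("fixed front",Q([(154,149),(384,149)],55));pf("fixed back",Q([(152,54),(387,54)],55))
pf("bar",Q([(246,157),(290,157)],48)); pf("jaw back",Q([(172,477),(366,477)],55))
pf("box near",Q([(190,419),(353,419)],60)); pf("box far@row225",Q([(185,227),(359.5,227)],60));pf("box +x end",Q([(232,179),(361,180)],60))
pf("rib",Q([(252,320),(292,320)],94))
print(crank(.05,.05+np.arange(1,8)*.1));
```

```text
fixed front [[59.4, 48.2], [59.3, -50.6]] mid [59.33 -1.22]
fixed back [[97.3, 47.2], [97.2, -50.2]] mid [97.22 -1.5 ]
bar [[55.9, 8.9], [55.9, -10.5]] mid [55.94 -0.76]
jaw back [[-95.7, 46.7], [-95.9, -48.6]] mid [-95.81  -0.92]
box near [[-63.1, 36.2], [-63.2, -40.6]] mid [-63.15  -2.16]
box far@row225 [[26.7, 35.4], [26.6, -40.6]] mid [26.64 -2.57]
box +x end [[47.0, 14.6], [46.5, -40.5]] mid [ 46.77 -12.95]
rib [[-6.6, 5.7], [-6.6, -10.3]] mid [-6.59 -2.32]
[[-4.3, 4.8, 0], [-9.1, 9.2, 0], [-14.3, 13.1, 0], [-19.9, 16.5, 0], [-25.7, 19.3, 0], [-31.9, 21.5, 0], [-38.2, 23.0, 0]]
```

Request:
move_arm(fingers=[45,45,45,45,45,0,0,0,0,0], travel=[[0,-1.2,45],[0,-1.2,90],[0,-1.2,130],[0,-1.2,149],[0,-1.2,149],[0,-1.2,149],[0,-1.2,149],[0,-1.2,149],[0,-1.2,149],[0,-1.2,149]], dr=[[0,0,0],[0,0,0],[0,0,0],[0,0,0],[0,0,0],[0,0,0],[0,0,0],[0,0,0],[0,0,0],[0,0,0]])

```text
clock: 19.1
position: [556.2, 54.3, 85.5]
ee_rot: [0.652, 0.758, 0.001, 0.001]
contact_force: [0.5, 0.8, 2.5]
gripper_width: 14.9
grasp_force: 61.7
```

Request:
move_arm(fingers=[45,45,45,45,45,45,45,45], travel=[[0,0,0],[0,0,0],[0,0,0],[0,0,-30],[0,0,-80],[0,0,-120],[0,0,-149],[0,0,-149]], dr=[[0,0,0],[0,0,0],[0,0,0],[0,0,0],[0,0,0],[0,0,0],[0,0,0],[0,0,0]])

```text
clock: 19.9
position: [557.8, 54.4, 238.8]
ee_rot: [0.652, 0.758, 0.004, 0.003]
contact_force: [0.0, 0.7, 0.7]
gripper_width: 45.3
grasp_force: 0.0
```

Run:
```python
from h import *
import pickle
a=cv2.imread("pics/w7.png"); arm.get_image
m=arm.camera_model("wrist"); im=arm.get_image("wrist")[:,:,::-1].copy(); cv2.imwrite("pics/w8.png",im); status()
# columns of box sides / fixed-jaw sides along rows, before and after, via gradient
def edges(im,row,c0,c1):
    g=im[row-4:row+5].astype(float).mean(0)[c0:c1]; d=np.abs(np.diff(g,axis=0)).sum(1); i=int(d.argmax())
    k=d[max(0,i-2):i+3]; return c0+.5+max(0,i-2)+(k*np.arange(len(k))).sum()/k.sum()
mm=pickle.load(open("w7.pkl","rb"))
for I,M in((a,mm),(im,m)):
    y=lambda row,z,l,r:np.mean([press(x)[1] for x in ray("wrist",[(edges(I,row,*l),row),(edges(I,row,*r),row)],z,M)])
    print("box",y(150,60,(208,222),(286,300)),"fixed",y(85,55,(192,206),(298,314)),"jaw",y(250,55,(200,216),(290,302)))
q=o+u*-178.3+v*-86.6; print(rel((q[0],q[1],180),t+np.pi))
```

```text
press [-11.3  -1.4] c 3.816 r 130.9 Frad 0.5 Ftan(adv-resist>0) 0.5 w 45.0 19.95
box -1.4055749605289627 fixed -2.7413863114834314 jaw -1.9159491075718158
box -0.9349610157040793 fixed -2.910949400304851 jaw -4.688935544008906
(array([-167. ,   85.1,   56.1]), array([ 0.003, -0.005,  1.57 ]))
```

Request:
move_arm(fingers=[60,80,80,80,80,80,80,80,80,80], travel=[[-17,8,6],[-34,17,12],[-50,26,18],[-67,34,24],[-84,43,30],[-100,51,36],[-117,60,42],[-134,68,48],[-151,77,54],[-167,85,56]], dr=[[0,0,0.145],[0,0,0.29],[0,0,0.435],[0,0,0.58],[0,0,0.725],[0,0,0.87],[0,0,1.015],[0,0,1.16],[0,0,1.305],[0,0,1.45]])

```text
clock: 20.95
position: [663.5, -99.2, 174.4]
ee_rot: [0.991, 0.131, -0.003, -0.0]
contact_force: [0.6, 0.9, 1.1]
gripper_width: 80.3
grasp_force: 0.0
```

Run:
```python
from h import *
q=o+u*-178.3+v*-86.6; print(rel((q[0],q[1],95),t+np.pi)); status()
```

```text
(array([ 2.7, -0.3, 79.3]), array([-0.001,  0.005,  0.114]))
press [-179.   -84.3] c 0.081 r 63.7 Frad 0.1 Ftan(adv-resist>0) 1.1 w 80.3 20.95
```

Request:
move_arm(fingers=[80,80,80,80,0,0,0,0,0,0], travel=[[2,0,5],[2,0,40],[2,0,70],[2,0,79],[2,0,79],[2,0,79],[2,0,79],[2,0,79],[2,0,79],[2,0,79]], dr=[[0,0,0.118],[0,0,0.118],[0,0,0.118],[0,0,0.118],[0,0,0.118],[0,0,0.118],[0,0,0.118],[0,0,0.118],[0,0,0.118],[0,0,0.118]])

```text
clock: 21.95
position: [667.2, -98.1, 100.3]
ee_rot: [0.997, 0.076, 0.001, 0.0]
contact_force: [-0.3, -0.3, 5.9]
gripper_width: 17.3
grasp_force: 58.7
```

Run:
```python
from h import *
status(); print(crank(.05,[.15,.25,.35,.4,.45,.5,.55,.6,.65,.7,.75]))
```

```text
press [-178.5  -88.2] c 0.038 r 66.4 Frad -0.1 Ftan(adv-resist>0) -0.4 w 17.3 21.95
[[-4.3, 4.8, 0], [-9.1, 9.2, 0], [-14.3, 13.1, 0], [-17.1, 14.9, 0], [-19.9, 16.5, 0], [-22.8, 18.0, 0], [-25.7, 19.3, 0], [-28.8, 20.4, 0], [-31.9, 21.5, 0], [-35.0, 22.3, 0], [-38.2, 23.0, 0]]
```

Request:
move_arm(fingers=[0,0,0,0,0,0,0,0,0,0], travel=[[-2,2.4,0],[-4.3,4.8,0],[-9.1,9.2,0],[-14.3,13.1,0],[-19.9,16.5,0],[-22.8,18,0],[-25.7,19.3,0],[-28.8,20.4,0],[-31.9,21.5,0],[-35,22.3,0]], dr=[[0,0,0],[0,0,0],[0,0,0],[0,0,0],[0,0,0],[0,0,0],[0,0,0],[0,0,0],[0,0,0],[0,0,0]])

```text
clock: 22.95
position: [640.1, -123.8, 100.4]
ee_rot: [0.997, 0.077, 0.006, -0.0]
contact_force: [8.2, 4.4, -0.1]
gripper_width: 17.4
grasp_force: 58.4
```

Run:
```python
from h import *
status(); print(crank(.7,[.73,.76,.8,.85]))
```

```text
press [-199.9  -57.6] c 0.61 r 66.0 Frad -0.1 Ftan(adv-resist>0) 9.2 w 17.4 22.95
[[-1.9, 0.4, 0], [-3.8, 0.8, 0], [-6.4, 1.2, 0], [-9.6, 1.6, 0]]
```

Request:
move_arm(fingers=[0,0,0,0,0], travel=[[-1.9,0.4,0],[-3.8,0.8,0],[-6.4,1.2,0],[-6.4,1.2,0],[-6.4,1.2,0]], dr=[[0,0,0],[0,0,0],[0,0,0],[0,0,0],[0,0,0]])

```text
clock: 23.45
position: [634.7, -126.3, 100.4]
ee_rot: [0.997, 0.077, 0.007, 0.0]
contact_force: [9.4, 3.1, 0.3]
gripper_width: 17.4
grasp_force: 58.6
```

Run:
```python
from h import *
status()
```

```text
press [-201.5  -51.8] c 0.7 r 65.9 Frad 0.7 Ftan(adv-resist>0) 9.8 w 17.4 23.45
```

Request:
move_arm(fingers=[0,0,0,0], travel=[[-1.6,0.2,0],[-3.2,0.4,0],[-3.2,0.4,0],[-3.2,0.4,0]], dr=[[0,0,0],[0,0,0],[0,0,0],[0,0,0]])

```text
clock: 23.85
position: [634.4, -126.3, 100.5]
ee_rot: [0.997, 0.077, 0.01, 0.0]
contact_force: [15.3, 3.3, -4.2]
gripper_width: 17.5
grasp_force: 58.7
```

Run:
```python
from h import *
status()
```

```text
press [-201.5  -51.6] c 0.704 r 65.9 Frad 2.7 Ftan(adv-resist>0) 15.4 w 17.5 23.85
```

Stalled at about 0.70 with the force rising: nearly certainly flush. One more push to confirm, as in the first pressing.

Request:
move_arm(fingers=[0,0,0,0], travel=[[-2,0.2,0],[-4,0.4,0],[-4,0.4,0],[-4,0.4,0]], dr=[[0,0,0],[0,0,0],[0,0,0],[0,0,0]])

```text
clock: 24.25
position: [634.0, -126.5, 100.7]
ee_rot: [0.997, 0.078, 0.015, 0.0]
contact_force: [22.1, 6.7, -9.2]
gripper_width: 17.3
grasp_force: 58.9
```

Run:
```python
from h import *
status()
```

```text
press [-201.6  -51.2] c 0.71 r 65.9 Frad 2.0 Ftan(adv-resist>0) 23.0 w 17.3 24.25
```

Request:
move_arm(fingers=[0,0,0,70,70,70,70,70,70,70], travel=[[3,-0.4,0],[6.5,-0.7,0],[6.5,-0.7,0],[6.5,-0.7,0],[6.5,-0.7,0],[6.5,-0.7,0],[6.5,-0.7,-30],[6.5,-0.7,-80],[6.5,-0.7,-120],[6.5,-0.7,-140]], dr=[[0,0,0],[0,0,0],[0,0,0],[0,0,0],[0,0,0],[0,0,0],[0,0,0],[0,0,0],[0,0,0],[0,0,0]])

```text
clock: 25.25
position: [629.2, -128.2, 243.2]
ee_rot: [0.997, 0.076, 0.003, 0.001]
contact_force: [0.2, 0.8, -0.3]
gripper_width: 69.7
grasp_force: 0.0
```

Request:
move_arm(fingers=[70,70,70,70,70,70], travel=[[-20,-40,0],[-40,-80,0],[-60,-115,0],[-65,-120,0],[-65,-120,0],[-65,-120,0]], dr=[[0,0,0],[0,0,0],[0,0,0],[0,0,0],[0,0,0],[0,0,0]])

```text
clock: 25.85
position: [546.2, -19.4, 238.6]
ee_rot: [0.997, 0.076, 0.0, 0.0]
contact_force: [0.5, 0.5, 0.7]
gripper_width: 70.2
grasp_force: 0.0
```

Run:
```python
from h import *
import pickle
m=arm.camera_model("wrist"); im=arm.get_image("wrist")[:,:,::-1]; cv2.imwrite("pics/w9.png",im); pickle.dump(m,open("w9.pkl","wb"))
status()
cv2.imwrite("pics/w9v.png",cv2.resize(im,(800,600),interpolation=cv2.INTER_CUBIC))
```

```text
press [-82.8  19.5] c 3.291 r 77.9 Frad -0.7 Ftan(adv-resist>0) -0.3 w 70.0 25.9
```

View pics/w9v.png

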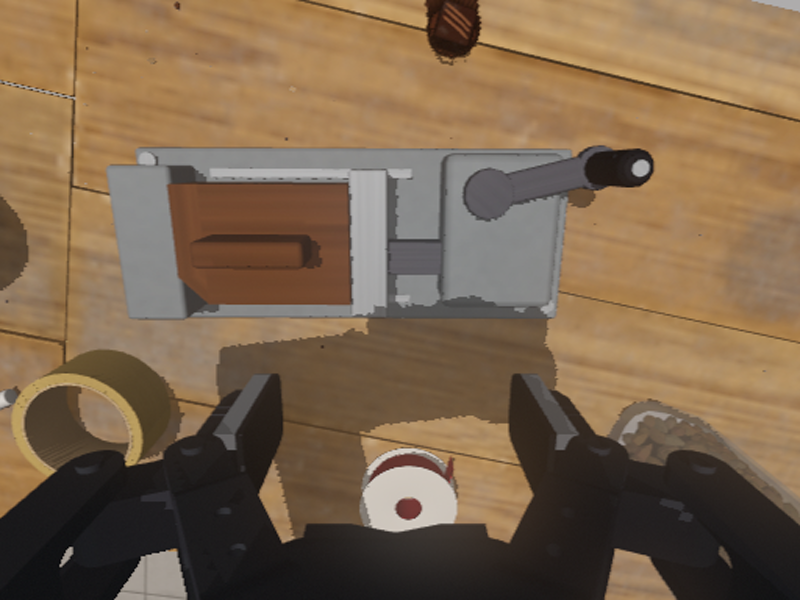

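The wrist picture shows the box clamped square: its +x end is against the fixed jaw (x≈175) and the moving jaw is against its back (x≈350). Its rows 184–304 are centred on the jaw's 166–318, and the gripper is clear of everything.

```bash
python3 -c "
from bench import arm
print(arm.job_done())"
```

```text
the job is handed in; nothing more can be done
None
```

I pressed the box's long side first, then its bevel-side end, both within about 1 mm of centre by the camera. Each time I cranked until the jaw stalled at the flush angle, and I handed in at about 26 s with the box clamped and the gripper clear. I didn't re-check the jars and tape roll in a final picture, but the arm stayed well clear of them and felt no unexpected contact.

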